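# Find the rocking corner of the carving plate and shim it

## Robot

A 6-joint arm with a two-finger parallel gripper is mounted at the origin on the work surface. World frame = base frame: x ahead of the robot, y to its left, z up, the work surface at z = 0. Lengths are in mm, angles in rad, forces in N, time in s.
With the tool pointing down it reaches from about 300 to 750 mm from the base axis. Payload 8.5 kg.
Tool frame: the origin (TCP) lies between the finger pads; the fingertips stand 14 mm ahead of it and the grasp point (between the pads) lies 5 mm behind it; z points along the fingers, y is the line along which they close (so a half turn about z gives the same grasp; the last joint's range is limited). The gripper opens to 88 mm and grips with 3 to 60 N. Pads are 18 mm wide; open, the fingers measure 123 mm over their backs; the gripper's body (75 mm by 187 mm) begins 45 mm behind the grasp point.
Start: joints at [-1.319, 0.381, 1.297, -0, 1.464, -0.215], TCP at [247.509, -491.142, 252.748] pointing down, gripper open.
Joint ranges: [-3.11, 3.11], [-0.89, 2.33], [0.22, 2.48], [-1.42, 4.56], [0.17, 2.85], [-2.88, 2.88]. Speed limits (rad/s): [2.39, 2.39, 3.14, 3.14, 3.14, 3.14].

## Interface

Orientations are given as a unit quaternion [w, x, y, z].
In Python, from station import env gives the robot as it stands.
- The arm moves only by the shell command python3 -m pendant 'ROWS' [OPENING] [FORCE]. ROWS is JSON, a list of rows, each a list of 6 numbers: the shift along the tool's x, y, z in units of 1 m (1.0 is 1 m), then the turn, a rotation vector about the tool's x, y, z in units of 45 degrees (1.0 is 45 degrees). A call has 1 to 12 rows; each row is the pose to reach, as a shift and turn from the pose commanded when the call began, along the tool's axes at that moment; what a row does not reach only later rows make up. A row lasts 1/8 s, in which the tool goes at most 62.5 mm and 10.7 degrees, less where a joint would pass 70% of its speed; a pose out of reach is approached as far as the arm can. A call with a number of a shift or a turn outside -1 to 1 is refused whole. A call with a gripper value outside its range is refused whole. OPENING is the closure, from 0 (fully open) to 1 (shut), set as the call begins (- or left out, the last holds). The fingers move at their own pace and stop on an object; FORCE is the grip in N (left out, the last holds). Time passes only in rows, so rows that repeat a pose let the fingers close. It gives the time, the measured TCP pose, the force, the opening and the grip force at its end, in the units of the state.
- env.state(): the state, without advancing time (a new reading comes with each control period).
- env.read_camera(name): name is "side" or "top" or "wrist"; returns the picture (400x640x3 uint8, blue, green, red); there is no depth.
- env.calibration(name): a dict with "fx", "fy", "cx", "cy" (pixels), "k1" (the pictures are not rectified: a ray, as slopes to the right and down, at radius r is drawn at 1 + k1 r^2 times it, then the intrinsics apply), "R" (3x3) and "t" (3): a world point X has camera coordinates R X + t. Camera axes: x right, y down, z forward; pixel columns grow to the right and rows downward; lengths in mm; the calibration is good to about 2 mm. A picture is of the moment at which its call begins: read the wrist's pose just before it. calibration takes no time and is no camera call; for the wrist camera it gives the pose at the moment of the call.
- env.close_job(): hands the job in; it is judged then, once.
The state is a dict: "time_s": time; "qpos": joint angles; "qvel": joint speeds; "joint_torque": joint torques, N m; "position": TCP position; "tcp_rot": TCP orientation; "force": force on the tool from outside, world axes, zero at the start; "moment": the same for the moment, N m; "opening": finger opening in mm; "grip_force": force on a finger pad.
Only numpy, scipy, OpenCV 4.12 (cv2) and the standard library are available. Lean on these libraries where they do the work, as an engineer would, in place of code of your own. Each camera call takes 0.05 s, during which the arm holds its last target. There are 200 camera calls.

## Task

One corner of the aluminium plate that carries the relief panel rocks. Press down firmly with the fingertips on the corner lugs, one after another, until you find the one that gives, then press the shim tongue of that same corner down flat so that the plate sits level and firm. Leave the other three shim tongues up, do not grip or lift anything, do not disturb the things lying around, and finish with the hand clear.

Things in the scene. Friction and masses are not known exactly. Their poses are not given: they have to be found in the camera images.
- stand: Fixed plywood levelling board, 290 x 280 x 12 mm, with four dark steel feet (40 x 40 mm blocks, tops 32 mm above the table). Origin on the table under the aluminium plate's centre; x points away from the robot (yaw within 0.25 rad of straight ahead), y to the left, z up. Feet are at x = +-65, y = +-100 mm.
- plate: Aluminium jig plate 176 x 150 x 10 mm, about 2.3 kg, a wooden relief panel (150 x 112 x 16 mm) clamped on top (62 mm high). Each corner has a lug over a foot. Origin: centre of its underside, 36 mm up; axes as the stand's. Three lugs sit firm (give under 1 mm). One, not visible and different each run, has a gap under it: pressed, it sinks up to 6 mm under about 6 N and springs back.
- lug_near_left (a point): Centre of the top face of the near left lug (46 x 46 mm, 46 mm above the table when level): the place to press that corner. Near means nearer the robot, left means +y.
- lug_near_right (a point): Centre of the top face of the near right lug (46 x 46 mm, 46 mm above the table when level): the place to press that corner. Near means nearer the robot, left means +y.
- lug_far_left (a point): Centre of the top face of the far left lug (46 x 46 mm, 46 mm above the table when level): the place to press that corner. Near means nearer the robot, left means +y.
- lug_far_right (a point): Centre of the top face of the far right lug (46 x 46 mm, 46 mm above the table when level): the place to press that corner. Near means nearer the robot, left means +y.
- tab_near_left (a point): Upper face, centre line, of the near left foot's shim tongue (steel, 55 x 26 x 3 mm), 37.5 mm from its hinge, which lies 27 mm on the robot's side of the lug's centre, 22 mm up. It slants up towards the robot (tip 53 mm high). This point: 58 mm before the lug's centre, 45 mm high; when flat 64.5 mm before it, 23.5 mm high. It takes about 9 N, stays where left and shims its lug up by 6 mm.
- tab_near_right (a point): Upper face, centre line, of the near right foot's shim tongue (steel, 55 x 26 x 3 mm), 37.5 mm from its hinge, which lies 27 mm on the robot's side of the lug's centre, 22 mm up. It slants up towards the robot (tip 53 mm high). This point: 58 mm before the lug's centre, 45 mm high; when flat 64.5 mm before it, 23.5 mm high. It takes about 9 N, stays where left and shims its lug up by 6 mm.
- tab_far_left (a point): Upper face, centre line, of the far left foot's shim tongue (steel, 55 x 26 x 3 mm), 37.5 mm from its hinge, which lies 27 mm on the robot's side of the lug's centre, 22 mm up. It slants up towards the robot (tip 53 mm high). This point: 58 mm before the lug's centre, 45 mm high; when flat 64.5 mm before it, 23.5 mm high. It takes about 9 N, stays where left and shims its lug up by 6 mm.
- tab_far_right (a point): Upper face, centre line, of the far right foot's shim tongue (steel, 55 x 26 x 3 mm), 37.5 mm from its hinge, which lies 27 mm on the robot's side of the lug's centre, 22 mm up. It slants up towards the robot (tip 53 mm high). This point: 58 mm before the lug's centre, 45 mm high; when flat 64.5 mm before it, 23.5 mm high. It takes about 9 N, stays where left and shims its lug up by 6 mm.
- shim_near_left (a joint): Angle of the near left shim tongue, rad: 0 slanting up (start), 0.6 flat (level, fully down, against a stop).
- shim_near_right (a joint): Angle of the near right shim tongue, rad: 0 slanting up (start), 0.6 flat (level, fully down, against a stop).
- shim_far_left (a joint): Angle of the far left shim tongue, rad: 0 slanting up (start), 0.6 flat (level, fully down, against a stop).
- shim_far_right (a joint): Angle of the far right shim tongue, rad: 0 slanting up (start), 0.6 flat (level, fully down, against a stop).
- sanding_block: Cork sanding block, 70 x 40 x 22 mm, loose on top of the relief panel. Origin at the centre of its underside. To be left alone.
- offcut: Dark wood offcut, 45 x 60 x 18 mm, loose on the board between the two near tongues. Origin at the centre of its underside. To be left alone.
- chisel: Wood-handled chisel, 210 mm long, 24 mm thick, lying on the table right of the stand. Origin under its length, 120 mm from the handle's end. To be left alone.
- mallet: Round wooden mallet lying left of the stand, 220 mm long, head 64 mm thick. Origin under the head end of its handle. To be left alone.
- carved_owl: Small carved wooden owl standing on the table at the left, 60 mm wide, 114 mm tall. Origin at the centre of its foot. To be left alone.
- bowl: Wooden bowl on the table at the right, 110 mm wide, 45 mm high. Origin under its centre. To be left alone.
- wax_tin: Steel tin, 68 mm wide, 50 mm high, beyond the stand. Origin under its centre. To be left alone.
- brush: Brush lying on the table beyond the stand. Origin under its length. To be left alone.

How it is judged (in metres and radians):
On the way, in this order (a step that is already met when the one before it is completed fails the run):
1. the rocking corner has been pressed with the fingers and has given way (plate tipped by over 0.018 rad, about 2 mm at the corner) while all shims are still up (angle between plate's own z axis and vertical above 0.018 rad and contact force between the fingers and plate above 0.5 N and value of joint each of shim_near_left, shim_near_right, shim_far_left, shim_far_right below 0.1 rad), for 0.05 s.
2. one shim is flat, the other three still up, and the plate is level (((value of joint shim_near_left above 0.54 rad and value of joint each of shim_near_right, shim_far_left, shim_far_right below 0.1 rad) or (value of joint shim_near_right above 0.54 rad and value of joint each of shim_near_left, shim_far_left, shim_far_right below 0.1 rad) or (value of joint shim_far_left above 0.54 rad and value of joint each of shim_near_left, shim_near_right, shim_far_right below 0.1 rad) or (value of joint shim_far_right above 0.54 rad and value of joint each of shim_near_left, shim_near_right, shim_far_left below 0.1 rad)) and angle between plate's own z axis and vertical below 0.009 rad), for 0.2 s.
At the end, for the whole second after the job is handed in: The shim tongue of the rocking corner is flat (joint above 0.54 of 0.6 rad), the other three are up (below 0.10 rad), and the plate is at rest and level (tilt under 0.009 rad; a shim flattened at a wrong corner leaves it tilted by 0.014 rad or more) (all of step 2 and angular speed of plate below 0.03 rad/s); the robot touches nothing.
It fails at once if the plate is lifted (its centre more than 8 mm up) (height (world z) of plate above 0.044 m).
It fails at once if a bystander is moved by more than 25 mm or lifted (distance of any of sanding_block, offcut, chisel, mallet, carved_owl, bowl, wax_tin, brush from where it was at the start of the episode above 0.025 m).
It also fails if it takes over 54 s, if anything falls off the work surface, if the arm or the gripper's body presses on something with over 40 N, if the wrist force passes 120 N, or if a joint passes its speed limit or range.

## Working session

There is one attempt and no reset: what is moved stays moved. The work goes in short steps, Python scripts to look and compute and a shell command to move; the robot and the scene stay as the last step left them, time stands still between calls to the robot, and variables do not carry over. Pictures are saved under pics/ and viewed, at most 10 in all, crops included, and the job is handed in when it is done.

```bash
ls; mkdir -p pics
python3 - <<'E'
from station import env
import cv2,numpy as np
s=env.state();print({k:np.round(v,3).tolist() for k,v in s.items()})
for n in("top","side"):
    cv2.imwrite(f"pics/{n}0.png",env.read_camera(n))
    c=env.calibration(n);print(n,{k:np.round(v,4).tolist() for k,v in c.items()})
E
```

```text
pics
{'time_s': 0.0, 'qpos': [-1.319, 0.381, 1.298, -0.0, 1.464, -0.215], 'qvel': [-0.0, -0.002, 0.001, 0.001, 0.001, -0.0], 'joint_torque': [-0.002, -43.793, -22.456, 0.071, 0.035, -0.0], 'position': [247.433, -490.919, 252.159], 'tcp_rot': [-0.001, 0.973, 0.231, -0.0], 'force': [0.057, -0.094, -0.035], 'moment': [-0.015, -0.028, 0.012], 'grip_force': 0.0, 'opening': 88.125}
top {'fx': 514.1152, 'fy': 514.1152, 'cx': 313.2035, 'cy': 191.9496, 'k1': -0.1109, 'R': [[-0.0236, -0.9997, -0.0046], [-0.9963, 0.0239, -0.0824], [0.0825, 0.0026, -0.9966]], 't': [13.4283, 595.2298, 1671.0666]}
side {'fx': 496.8811, 'fy': 496.8811, 'cx': 320.25, 'cy': 196.1544, 'k1': 0.0302, 'R': [[0.5708, -0.8211, 0.0054], [-0.4995, -0.3524, -0.7913], [0.6517, 0.449, -0.6113]], 't': [-311.755, 335.235, 1217.9787]}
```

View pics/top0.png

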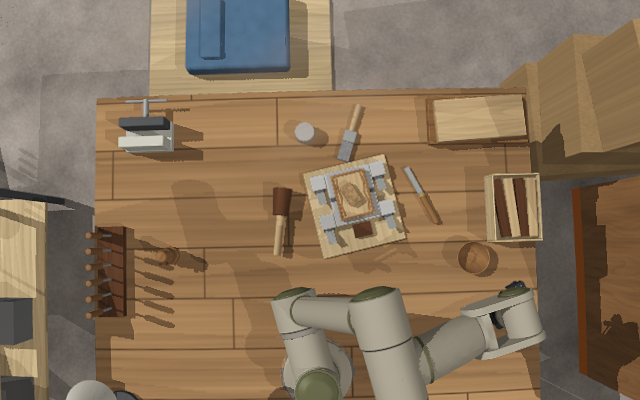

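View pics/side0.png

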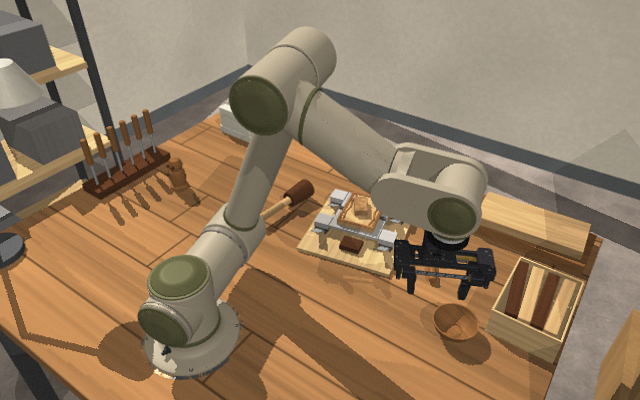

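The top view shows the stand's board with corners near (303,173), (385,155), (407,238) and (324,258), and the grey lugs near (319,184), (376,170), (388,208) and (330,222). The arm is clear of it. The side view shows the hand at (445,265), in front of the far-right part of the stand. Next I'll enlarge the top view and measure the board and lugs.

```bash
cat > h.py <<'E'
import cv2,numpy as np
from station import env
def ray(c,uv):
    K=np.array([[c["fx"],0,c["cx"]],[0,c["fy"],c["cy"]],[0,0,1]])
    p=cv2.undistortPoints(np.float64([[uv]]),K,np.array([c["k1"],0,0,0]))[0,0]
    R=np.array(c["R"]);return -R.T@np.array(c["t"]),R.T@np.array([*p,1])
def cast(c,uv,z):
    o,d=ray(c,uv);return o+d*(z-o[2])/d[2]
def tri(c1,u1,c2,u2):
    (a,d),(b,e)=ray(c1,u1),ray(c2,u2)
    s=np.linalg.lstsq(np.c_[d,-e],b-a,rcond=None)[0]
    p,q=a+s[0]*d,b+s[1]*e;return (p+q)/2,np.linalg.norm(p-q)
def proj(c,X):
    K=np.array([[c["fx"],0,c["cx"]],[0,c["fy"],c["cy"]],[0,0,1]])
    return cv2.projectPoints(np.float64(X).reshape(-1,1,3),cv2.Rodrigues(np.array(c["R"]))[0],np.float64(c["t"]),K,np.array([c["k1"],0,0,0]))[0][:,0]
E
python3 - <<'E'
from h import *
im=cv2.imread("pics/top0.png");c=env.calibration("top")
hsv=cv2.cvtColor(im,cv2.COLOR_BGR2HSV)
m=((hsv[...,1]<50)&(hsv[...,2]>110)).astype(np.uint8);m[:150]=0;m[265:]=0;m[:,:298]=0;m[:,400:]=0
n,l,st,ce=cv2.connectedComponentsWithStats(m)
for i in range(1,n):
    if st[i,4]>15: print(st[i],ce[i].round(1))
B=np.array([cast(c,p,12)for p in[(303,173),(385,155),(407,238),(324,258)]])
print(B.round(1),B.mean(0))
cv2.imwrite("pics/top1.png",cv2.resize(im[145:265,290:420],None,fx=5,fy=5,interpolation=cv2.INTER_CUBIC))
E
```

```text
[337 150  15  11 120] [344.  154.5]
[ 309  160   87   70 1652] [351.4 194.6]
[375 178  12  13 101] [380.5 183.7]
[316 192  11  13  99] [321.3 198. ]
[385 215  12  14 107] [390.4 221.8]
[325 230  12  14 108] [330.9 236.7]
[[ 660.6   31.8   12. ]
 [ 714.8 -244.1   12. ]
 [ 436.  -307.6   12. ]
 [ 377.3  -31.1   12. ]] [ 547.19498349 -137.75486301   12.        ]
```

View pics/top1.png

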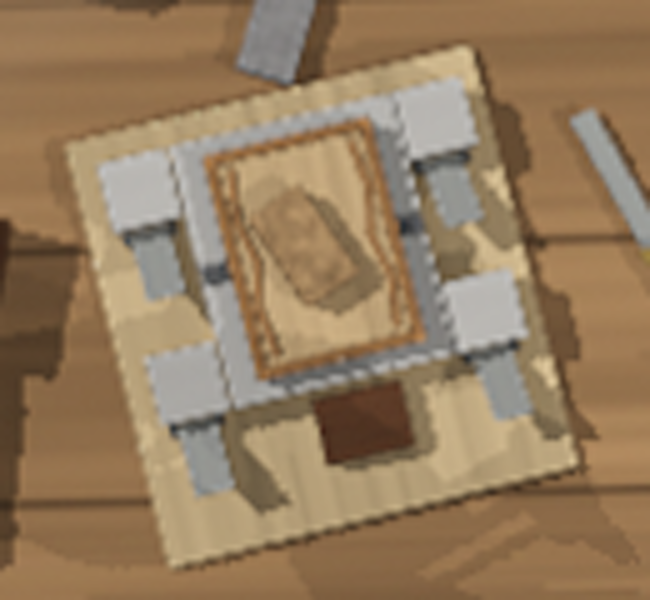

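The crop shows the four lugs at crop pixels FL (138,190), FR (435,118), NR (486,310) and NL (187,386). Each has its tongue just below it. The sanding block is near the panel's centre, and the offcut is at (362,422), between the near tongues.

```bash
cat >> h.py <<'E'
from scipy.spatial.transform import Rotation as Rt
def fit(L):  # L: NL NR FL FR
    L=np.array(L);o=L.mean(0);v=(L[2]+L[3]-L[0]-L[1])[:2];w=(L[0]+L[2]-L[1]-L[3])[:2]
    y1=np.arctan2(v[1],v[0]);y2=np.arctan2(-w[0],w[1]);return o,y1,y2,np.hypot(*v)/4,np.hypot(*w)/4
def rows(target,yaw,s=None):
    "shift (m) and turn (45deg units), in the tool's axes, to TCP target with tool y at yaw, z down"
    s=s or env.state();q=s["tcp_rot"];R=Rt.from_quat([*q[1:],q[0]])
    y=np.array([np.cos(yaw),np.sin(yaw),0]);z=np.array([0,0,-1.])
    G=Rt.from_matrix(np.c_[np.cross(y,z),y,z])
    return R.inv().apply(np.array(target)-s["position"])/1000,(R.inv()*G).as_rotvec()/(np.pi/4)
E
python3 - <<'E'
from h import *
c=env.calibration("top")
P={'NL':(187,386),'NR':(486,310),'FL':(138,190),'FR':(435,118)}
L=[cast(c,((x+.5)/5-.5+290,(y+.5)/5-.5+145),46) for x,y in P.values()]
print(np.round(L,1));o,a,b,hx,hy=fit(L);print(o,a,b,hx,hy)
yaw=(a+b)/2
T=[cast(c,p,36) for p in [(330.9,236.7),(390.4,221.8),(321.3,198.),(380.5,183.7)]]
R=np.array([[np.cos(yaw),np.sin(yaw)],[-np.sin(yaw),np.cos(yaw)]])
print((R@(np.array(L)-o)[:,:2].T).T.round(1),(R@(np.array(T)-o)[:,:2].T).T.round(1))
print(rows([o[0]-30,o[1],280],yaw))
E
```

```text
[[ 495.5  -43.2   46. ]
 [ 540.  -239.1   46. ]
 [ 623.9  -14.6   46. ]
 [ 666.6 -210.1   46. ]]
[ 581.49464295 -126.77000838   46.        ] 0.22239452982917843 0.2194131950260971 65.36224173603013 100.26691072943966
[[ -65.6  100.4]
 [ -65.1 -100.5]
 [  65.9  100.2]
 [  64.8 -100. ]] [[-115.6   99.6]
 [-115.9 -100.9]
 [  14.5   99.2]
 [  13.  -101. ]]
(array([ 0.43540616, -0.18842266, -0.0274345 ]), array([-1.11533875e-03, -1.35276726e-03, -1.68692174e+00]))
```

```bash
python3 -m pendant '[[0.22,-0.095,-0.02,0,0,-1],[0.22,-0.095,-0.02,0,0,-1],[0.22,-0.095,-0.02,0,0,-1],[0.22,-0.095,-0.02,0,0,-1],[0.22,-0.095,-0.02,0,0,-1],[0.22,-0.095,-0.02,0,0,-1]]' 1 20
python3 -c "
from h import *
print(rows([551,-127,280],0.221))"
```

```text
time_s: 0.85
position: [401.0, -307.6, 272.4]
tcp_rot: [-0.0, 0.811, 0.586, -0.0]
force: [-0.8, -0.6, -0.1]
opening: 30.3
grip_force: 0.0
(array([ 0.21855652,  0.08571306, -0.00760536]), array([-7.99948495e-04, -2.69941421e-04, -6.88290487e-01]))
```

```bash
python3 -m pendant '[[0.219,0.086,-0.008,0,0,-0.688],[0.219,0.086,-0.008,0,0,-0.688],[0.219,0.086,-0.008,0,0,-0.688],[0.219,0.086,-0.008,0,0,-0.688],[0.219,0.086,-0.008,0,0,-0.688],[0.219,0.086,-0.008,0,0,-0.688]]'
python3 - <<'E'
from h import *
c=env.calibration("wrist");im=env.read_camera("wrist");cv2.imwrite("pics/w1.png",im)
import json;json.dump({k:np.array(v).tolist() for k,v in c.items()},open("w1.json","w"))
yaw=.221;o=np.array([581.5,-126.8,0]);X=np.array([np.cos(yaw),np.sin(yaw),0]);Y=np.array([-X[1],X[0],0])
print(proj(c,[o+sx*65.*X+sy*100.*Y+[0,0,46] for sx in(-1,1) for sy in (1,-1)]).round(1))
E
```

```text
time_s: 1.6
position: [551.0, -127.7, 280.3]
tcp_rot: [-0.0, 0.625, 0.78, -0.0]
force: [-0.0, -0.5, -0.8]
opening: 0.5
grip_force: 0.0
[[286.2  82.7]
 [291.2 246.8]
 [404.2  82.9]
 [391.7 246.6]]
```

View pics/w1.png

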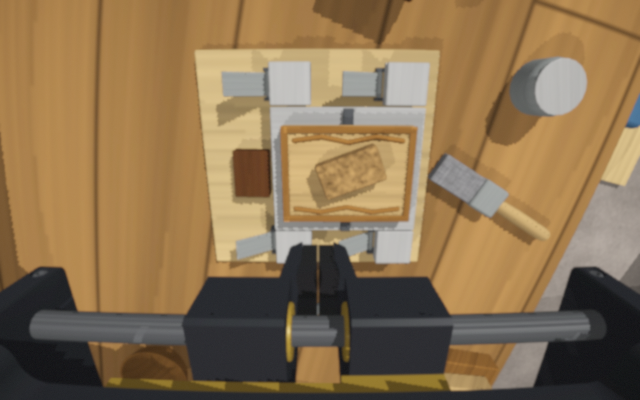

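The wrist view shows the lugs at NL (290,83), FL (408,83), NR (294,247) and FR (394,247). All are within about 4 px of the prediction. I'll triangulate them against the top view.

Run:
```python
from h import *
import json
cw=json.load(open("w1.json"));c=env.calibration("top")
P=[(187,386),(486,310),(138,190),(435,118)];W=[(290,83),(294,247),(407,83),(394,247)]
U=[((x+.5)/5-.5+290,(y+.5)/5-.5+145) for x,y in P]
for u,w in zip(U,W): print(tri(c,u,cw,w), cast(cw,w,46).round(1))
print(fit([cast(cw,w,46) for w in W]))
o=np.array([582,-127.]);yaw=.221;X=np.array([np.cos(yaw),np.sin(yaw)]);Y=np.array([-X[1],X[0]])
print("FL",rows([*(o+65*X+100*Y),80],yaw))
for n,v in dict(X=X,Y=Y).items(): print(n,v)
```

```text
(array([496.62402552, -43.2933886 ,   7.60650806]), np.float64(1.7151506165420605)) [500.3 -42.9  46. ]
(array([ 541.94754745, -239.71837685,   42.67826669]), np.float64(3.5060273148207)) [ 543.6 -238.1   46. ]
(array([623.06511563, -14.9468708 ,  56.82631285]), np.float64(1.0228209790104192)) [626.1 -14.4  46. ]
(array([ 667.07698161, -208.7053182 ,   50.90249762]), np.float64(2.728982677135619)) [ 670.  -210.1   46. ]
(array([ 585.00043291, -126.38514882,   46.        ]), np.float64(0.22073322309383053), np.float64(0.21949250222083094), np.float64(64.60464886275739), np.float64(100.12485490792224))
FL (array([0.09424568, 0.0955272 , 0.20042543]), array([-0.00089932, -0.00014743, -0.00276222]))
X [0.97567873 0.21920541]
Y [-0.21920541  0.97567873]
```

```bash
python3 -m pendant '[[0.047,0.048,0.05,0,0,0],[0.094,0.096,0.1,0,0,0],[0.094,0.096,0.15,0,0,0],[0.094,0.096,0.19,0,0,0],[0.094,0.096,0.213,0,0,0],[0.094,0.096,0.218,0,0,0],[0.094,0.096,0.219,0,0,0],[0.094,0.096,0.219,0,0,0]]'
python3 -m pendant '[[0,0,0.001,0,0,0],[0,0,0.002,0,0,0],[0,0,0.002,0,0,0]]'
python3 -c "
from h import *
print(env.state()['position'],rows([*(np.array([583,-127])+65*np.array([.9757,.2192])+100*np.array([-.2192,.9757])),60],.221))"
```

```text
time_s: 2.65
position: [624.9, -14.1, 63.2]
tcp_rot: [0.001, 0.625, 0.781, 0.001]
force: [-0.6, 0.4, 0.1]
opening: 0.6
grip_force: 0.0
time_s: 3.02
position: [624.7, -13.5, 60.4]
tcp_rot: [0.0, 0.624, 0.781, 0.0]
force: [-1.5, 0.2, 4.9]
opening: 0.8
grip_force: 2.3
[624.66742899 -13.49455505  60.36560212] (array([-0.00160916, -0.00053446,  0.000366  ]), array([0.00103812, 0.00065594, 0.00110478]))
```

```bash
python3 -m pendant '[[0,0,0.001,0,0,0],[0,0,0.0015,0,0,0],[0,0,0.0015,0,0,0]]'
```

```text
time_s: 3.4
position: [624.8, -13.5, 60.1]
tcp_rot: [0.001, 0.624, 0.781, 0.0]
force: [-4.5, -0.3, 14.9]
opening: 0.2
grip_force: 7.4
```

Far left is firm: 15 N and 0.3 mm of give. Next is near left.

```bash
python3 -m pendant '[[0,0,-0.025,0,0,0],[-0.001,-0.06,-0.028,0,0,0],[-0.002,-0.115,-0.028,0,0,0],[-0.002,-0.13,-0.025,0,0,0],[-0.002,-0.13,-0.01,0,0,0],[-0.002,-0.13,-0.003,0,0,0],[-0.002,-0.13,-0.002,0,0,0],[-0.002,-0.13,-0.002,0,0,0]]'
python3 -m pendant '[[0,0,0.001,0,0,0],[0,0,0.002,0,0,0],[0,0,0.003,0,0,0],[0,0,0.003,0,0,0]]'
```

```text
time_s: 4.4
position: [498.3, -43.9, 60.4]
tcp_rot: [0.0, 0.624, 0.781, 0.0]
force: [-0.2, -0.2, -0.0]
opening: 0.5
grip_force: 0.0
time_s: 4.9
position: [498.6, -43.9, 59.6]
tcp_rot: [0.001, 0.624, 0.781, 0.0]
force: [-7.3, 2.7, 26.0]
opening: 0.6
grip_force: 13.4
```

Near left is firm too, at 26 N. Next is near right, crossing high above the panel.

```bash
python3 -m pendant '[[0,0,-0.06,0,0,0],[-0.05,0,-0.07,0,0,0],[-0.11,0,-0.07,0,0,0],[-0.17,0,-0.07,0,0,0],[-0.2,0,-0.06,0,0,0],[-0.2,0,-0.03,0,0,0],[-0.2,0,-0.01,0,0,0],[-0.2,0,-0.003,0,0,0],[-0.2,0,-0.003,0,0,0]]'
python3 -m pendant '[[0,0,0.001,0,0,0],[0,0,0.002,0,0,0],[0,0,0.003,0,0,0],[0,0,0.003,0,0,0]]'
```

```text
time_s: 6.02
position: [542.2, -239.0, 60.4]
tcp_rot: [0.0, 0.624, 0.781, 0.0]
force: [-0.1, 0.0, 0.3]
opening: 0.4
grip_force: 0.0
time_s: 6.52
position: [542.3, -239.4, 57.6]
tcp_rot: [0.001, 0.625, 0.781, 0.0]
force: [0.6, -1.3, 2.5]
opening: 0.6
grip_force: 1.1
```

Near right gives: only 2.5 N at 2.5 mm. I'll press further.

```bash
python3 -m pendant '[[0,0,0.001,0,0,0],[0,0,0.002,0,0,0],[0,0,0.003,0,0,0],[0,0,0.0035,0,0,0],[0,0,0.0035,0,0,0],[0,0,0.0035,0,0,0],[0,0,0.0035,0,0,0]]'
python3 -c "
from h import *
p=np.array([583,-127])+(-65-61)*np.array([.9757,.2192])-100*np.array([-.2192,.9757])
print(rows([*p,80],.221))"
```

```text
time_s: 7.4
position: [542.3, -239.4, 54.6]
tcp_rot: [0.001, 0.625, 0.781, -0.0]
force: [-2.3, -0.8, 9.4]
opening: 0.4
grip_force: 4.9
(array([ 0.00078926, -0.06162587, -0.02544269]), array([0.00097536, 0.00157608, 0.0009194 ]))
```

Near right is the loose corner: it sank over 5 mm. Next I press its tongue.

```bash
python3 -m pendant '[[0,0,-0.03,0,0,0],[0.001,-0.03,-0.032,0,0,0],[0.001,-0.0615,-0.032,0,0,0],[0.001,-0.0615,-0.025,0,0,0],[0.001,-0.0615,-0.015,0,0,0],[0.001,-0.0615,-0.008,0,0,0],[0.001,-0.0615,-0.002,0,0,0],[0.001,-0.0615,0.004,0,0,0],[0.001,-0.0615,0.01,0,0,0],[0.001,-0.0615,0.014,0,0,0],[0.001,-0.0615,0.014,0,0,0]]'
```

```text
time_s: 8.78
position: [482.2, -251.5, 39.0]
tcp_rot: [-0.0, 0.624, 0.781, -0.0]
force: [-1.3, -1.1, 0.1]
opening: 0.4
grip_force: 0.4
```

```bash
python3 -m pendant '[[0,0,0.001,0,0,0],[0,0,0.002,0,0,0],[0,0,0.003,0,0,0],[0,0,0.003,0,0,0]]'
```

```text
time_s: 9.28
position: [482.2, -251.5, 37.6]
tcp_rot: [0.0, 0.624, 0.781, -0.0]
force: [-6.1, 1.4, 15.6]
opening: 0.4
grip_force: 8.4
```

It hit the stop at tip height 23.6 mm with 15.6 N, so the tongue is flat. I'll lift clear and check with the cameras.

```bash
python3 -m pendant '[[0,0,-0.04,0,0,0],[0,0,-0.1,0,0,0],[0,-0.03,-0.16,0,0,0],[0,-0.07,-0.2,0,0,0],[0,-0.1,-0.2,0,0,0],[0,-0.1,-0.2,0,0,0],[0,-0.1,-0.2,0,0,0]]'
python3 - <<'E'
from h import *
a=env.read_camera("wrist");b=env.read_camera("side")[170:290,280:440]
cv2.imwrite("pics/end.png",np.vstack([cv2.resize(a[:300],(640,300)),cv2.resize(b,(400,300),interpolation=cv2.INTER_CUBIC)[:, :].copy() if 0 else cv2.copyMakeBorder(cv2.resize(b,(400,300)),0,0,0,240,0)]))
E
```

```text
time_s: 10.15
position: [385.1, -273.4, 236.2]
tcp_rot: [-0.0, 0.624, 0.781, 0.0]
force: [0.5, -0.1, 0.4]
opening: 0.3
grip_force: 0.0
```

View pics/end.png

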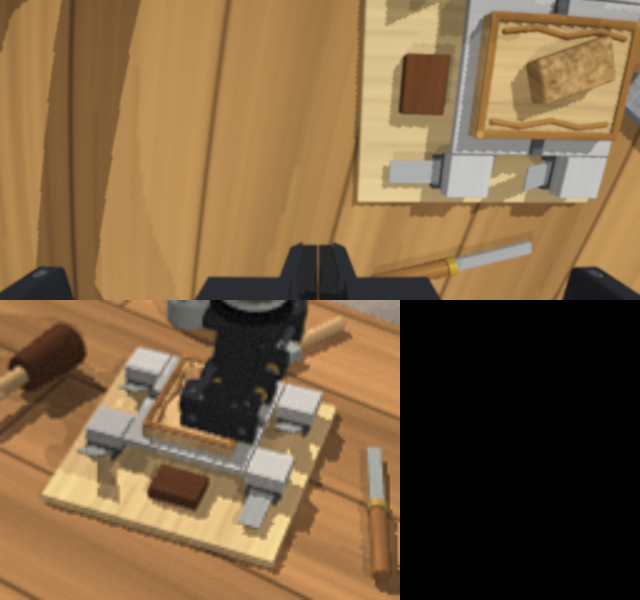

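The wrist view (top) shows the near right tongue flat at (415,172) and the far right one still slanting at (538,176). The side crop shows the near right tongue flat at (255,508) and the left ones still up. The offcut, sanding block and chisel are undisturbed, and the hand is clear.

```bash
python3 -c "
from station import env
print(env.close_job())"
```

```text
the job is handed in; nothing more can be done
None
```

The near right corner was the one that rocked; I pressed its shim tongue flat against the stop, left the other three tongues up, and handed the job in with the hand clear (far right was not pressed; no verdict was shown).

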